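# Ring for a hand, then seat the keyed shaft and hold it home

### The job

On the bolt-store bench, first ring the counter bell by pressing its plunger all the way down, to call a colleague over, and let it come back up. Then take the steel stub shaft out of its wooden block, put it nose down into the bore of the clamped pulley, turn it until its key slips into the keyway, and keep pushing against the spring ejector in the bore until the shaft's collar sits flat on the hub. Finish while still holding the shaft pushed fully home with the fingers (the spring lifts it if you let go), so that the colleague can fit the set screw; leave the other things on the bench alone.

Things in the scene. Friction and masses are not known exactly. Their poses are not given: they have to be found in the camera images.
- bell_top (a point): Centre of the top of the bell's plunger button, a round steel head 20 mm across and 8 mm high, standing clear on a steel dome bell (88 mm across the foot, dome top 46 mm above the bench). The top is 68 mm above the bench at rest. Press straight down.
- bell_plunger (a joint): Travel of the bell's plunger in m: 0 up, 0.008 at its stop. Spring: 2 N at rest rising to 5 N at the stop; it returns by itself.
- shaft_grip (a point): Grip point on the axis of the steel stub shaft, in its square head (26 x 26 mm, from 23 mm below to 15 mm above this point). Axes: z up along the shaft, x towards its key; flats face +-x, +-y. Below the head: collar 38 mm wide, 8 mm thick, underside 31 mm below this point. At the start upright in the block, key facing +x (away from the robot) within 0.8 rad. 0.4 kg (+-20%).
- shaft: The same shaft, 90 mm long; origin: nose tip, 75 mm below shaft_grip, same axes. Under the collar it is round, 24 mm wide, 44 mm long. The key, a bar 10 mm wide, stands out to 16.5 mm from the axis, from 16 to 41 mm above the tip; the lowest 16 mm is a plain round pilot, tapered over the last 6 mm to 18 mm wide.
- stand: Fixed wooden block, 84 x 84 x 30 mm, with a round blind hole 26 mm wide and 15 mm deep in the middle of its top, in which the shaft's nose stands. Origin: centre of the underside.
- hub_mouth (a point): Centre of the bore's mouth on the flat hub top, 60 mm above the bench. z up along the bore, x towards the keyway (within 0.6 rad of world +x). Bore 26 mm wide; keyway 13 mm wide, reaching 18 mm from the axis, open at the top, full depth. shaft_grip is 59 mm above this point when the key rests on the hub's face outside the keyway, and 31 mm above it when home.
- pulley: Aluminium V-belt pulley, 120 mm across, rim top 46 mm high, hub 60 mm across and 60 mm high, fixed on a 150 x 150 mm steel plate by two toe clamps (up to 59 mm high) at its +-y sides. Origin: centre of the plate's underside; x towards the keyway.
- ejector (a joint): Travel in m of the brass spring ejector (20 mm across) in the bore: 0 up, its top then 32 mm below the mouth; about 0.012 with the shaft fully home (its own stop is 0.0135). Its spring pushes the shaft up with 5 N at 0, rising to 11 N at 0.012; the shaft's weight of about 4 N helps to push.
- wrench: Bystander: a steel open-end wrench 190 mm long, lying flat beyond the work. Leave it alone.
- big_bolt: Bystander: a large hexagon bolt, 42 mm across and 75 mm tall, standing on its head beyond the work. Leave it alone.
- bolt_tray: Bystander: an open grey plastic tray of bolts, 90 x 150 x 50 mm, beyond the work. Leave it alone.
- tin: Bystander: a plain metal tin, 72 mm across and 85 mm tall, beyond the work. Leave it alone.
There are look-alikes about, which are no part of the job. Leave any yellow look-alike of the part that bears bell_top alone. Of the things that look like the pulley, take the one that is farthest to the robot's left at the start.

How it is judged:
By the outcome, as a careful person would: the job done as asked, in the order asked, and still so for the second after the job is handed in, while the arm keeps its last pose, push and grip.
It also fails if it takes over 58 s, if anything falls off the work surface, if the arm or the gripper's body presses on something with over 40 N, if the wrist force passes 120 N, or if a joint passes its speed limit or range.

### The arm

A 6-joint arm with a two-finger parallel gripper is mounted at the origin on the work surface. World frame = base frame: x ahead of the robot, y to its left, z up, the work surface at z = 0. Lengths are in mm, angles in degrees, forces in N, time in s.
With the tool pointing down it reaches from about 300 to 850 mm from the base axis. Payload 4.2 kg.
Tool frame: the origin (TCP) lies at the very end of the fingers, on their centre line; the grasp point (between the pads) lies 19 mm behind it; x points along the fingers, y is the direction in which the jaws open and shut, and the axes are right-handed (so a half turn about x gives the same grasp; the last joint's range is limited). The gripper opens to 91 mm and grips with 3 to 60 N. Pads are 32 mm wide; open, the fingers measure 118 mm over their backs; the gripper's body (76 mm by 178 mm) begins 60 mm behind the grasp point.
Start: joints at [-65.432, 18.312, 89.639, -0, 72.044, -1.146], TCP at [249.489, -518.072, 213.976] pointing down, gripper open.
Joint ranges: [-177.97, 177.97], [-48.28, 115.42], [12.27, 149.76], [-77.06, 257.06], [2.81, 150.46], [-146.56, 146.56]. Speed limits (degrees/s): [147.25, 147.25, 180, 180, 180, 180].

### API

Orientations are given as [roll, pitch, yaw] about the fixed x, y, z axes, in that order (R = Rz(yaw) Ry(pitch) Rx(roll)).
In Python, from workcell import sensors, grab_frame, job_done, finder gives the robot as it stands.
- The arm moves only by the tool play_rows, never from a script. Its argument "motion" is a list of rows, each a list of 5 numbers: the shift along the world's x, y, z in m, then the turn about the world's z in rad, then the opening, from 0 (shut) to 1 (fully open). In form: [[tx, ty, tz, roll, fingers], ...]. A call has exactly 8 rows; each row is the pose to reach, as a shift and turn from the pose commanded when the call began; what a row does not reach only later rows make up. A row lasts 1/12 s, in which the tool goes at most 41.7 mm and 7.16 degrees, less where a joint would pass 70% of its speed; a pose out of reach is approached as far as the arm can. A call with a gripper value outside its range is refused whole. The fingers move at their own pace and stop on an object; "squeeze" is the grip in N (left out, the last holds). Time passes only in rows, so rows that repeat a pose let the fingers close, or fill a call up. It gives the time, the measured TCP pose, the force and the opening at its end, in the units of the state.
- sensors.state(): the state, without advancing time (a new reading comes with each control period).
- grab_frame(name): name is "side" or "top"; returns a dict with "img" (400x640x3 uint8, blue, green, red), "fx", "fy", "cx", "cy" (pixels), "rvec" (rotation vector, rad) and "tvec" (3), from world to camera coordinates, as OpenCV has them. Camera axes: x right, y down, z forward; pixel columns grow to the right and rows downward; lengths in mm; the calibration is good to about 2 mm. A picture is of the moment at which its call begins. There is no depth.
- job_done(): hands the job in, once; it reports no verdict.
Trained networks look in a picture, given as the dict that the camera call returned (one of the last four; its "shot" number tells which), for a name from the list of things; names that differ only in an ending like _2 or _b are one class to them, and where a whole thing is asked for, a point or a joint stands for the part that bears it (a point fixed in the world has none). Each returns a list of dicts, best first, with "conf" (0 to 1); they miss things now and then, are a little off and sometimes report something else, mostly with a low value. They report only what shows in the picture. A call takes as long as a camera call. They do not tell look-alikes from the thing itself.
- finder.spot_in(picture, label): "point" ([column, row] in pixels, amid what is visible of it).
- finder.spot_point(picture, label): "point" ([column, row] in pixels: a listed point, or the origin of a listed thing).
The state is a dict: "time_s": time; "qpos": joint angles; "qvel": joint speeds; "effort": joint torques, N m; "ee_pos": TCP position; "ee_rot": TCP orientation; "force": force on the tool from outside, world axes, zero at the start; "torque": the same for the moment, N m; "gripper_width": finger opening in mm.
Only numpy, scipy, OpenCV 4.12 (cv2) and the standard library are available. Lean on these libraries where they do the work, as an engineer would, in place of code of your own. Each camera call takes 0.05 s, during which the arm holds its last target.

## Working session

There is one attempt and no reset: what is moved stays moved. The work goes in short steps, Python scripts to look and compute and a tool call to move; the robot and the scene stay as the last step left them, time stands still between calls to the robot, and variables do not carry over. Pictures are saved under pics/ and viewed, and the job is handed in when it is done.

Besides the shell and the picture viewer there is one more tool, called after "Emit:" as a command line: name --pt "numbers of a row" for each row, then --argument value for the rest. play_rows: Moves the arm, as the interface text tells. Its arguments: {"type":"object","properties":{"motion":{"type":"array","items":{"type":"array","items":{"type":"number"}}},"squeeze":{"type":"number"}},"required":["motion"]}

```bash
ls; mkdir -p pics
cat > h.py <<'E'
import numpy as np, cv2
from workcell import sensors, grab_frame, job_done, finder
def ray(f,p):
    R,_=cv2.Rodrigues(np.array(f["rvec"],float)); t=np.array(f["tvec"],float).reshape(3)
    K=np.array([[f["fx"],0,f["cx"]],[0,f["fy"],f["cy"]],[0,0,1]],float)
    d=R.T@np.linalg.inv(K)@np.array([p[0],p[1],1.0]); c=-R.T@t
    return c,d/np.linalg.norm(d)
def atz(f,p,z):
    c,d=ray(f,p); return c+d*(z-c[2])/d[2]
def tri(f1,p1,f2,p2):
    c1,d1=ray(f1,p1);c2,d2=ray(f2,p2)
    A=np.array([d1,-d2]).T; s=np.linalg.lstsq(A,c2-c1,rcond=None)[0]
    a=c1+s[0]*d1;b=c2+s[1]*d2
    return (a+b)/2,np.linalg.norm(a-b)
def proj(f,P):
    K=np.array([[f["fx"],0,f["cx"]],[0,f["fy"],f["cy"]],[0,0,1]],float)
    q,_=cv2.projectPoints(np.array(P,float).reshape(-1,1,3),np.array(f["rvec"],float),np.array(f["tvec"],float),K,None)
    return q.reshape(-1,2)
def crop(f,u0,u1,v0,v1,name,w=800):
    im=f["img"][v0:v1,u0:u1]; s=min(w/(u1-u0),600/(v1-v0))
    cv2.imwrite("pics/"+name,cv2.resize(im,None,fx=s,fy=s,interpolation=cv2.INTER_CUBIC))
E
python3 - <<'E'
from h import *
import pickle
s=grab_frame("side");t=grab_frame("top")
pickle.dump((s,t),open("f0.pkl","wb"))
cv2.imwrite("pics/s0.png",s["img"]);cv2.imwrite("pics/t0.png",t["img"])
for n,f in(("side",s),("top",t)):
    print(n,ray(f,(320,200)))
    for l in["bell_top","shaft_grip","hub_mouth","shaft","pulley","stand"]:
        print(l,[(round(d["conf"],2),np.round(d["point"]).tolist()) for d in finder.spot_point(f,l)])
print(sensors.state())
E
```

```text
pics
side (array([141.06325943, 979.84134901, 772.13752185]), array([ 0.26993496, -0.79055381, -0.54969063]))
bell_top [(0.61, [256.0, 275.0]), (0.52, [319.0, 287.0]), (0.42, [284.0, 238.0])]
shaft_grip [(0.84, [301.0, 194.0]), (0.43, [304.0, 220.0])]
hub_mouth [(0.75, [431.0, 147.0]), (0.57, [352.0, 149.0])]
shaft [(0.73, [305.0, 220.0])]
pulley [(0.87, [351.0, 166.0]), (0.82, [430.0, 162.0]), (0.53, [289.0, 161.0])]
stand [(0.75, [303.0, 219.0])]
top (array([ 395.08725282,  -76.91063116, 1672.84805403]), array([ 0.06990042, -0.00558181, -0.99753836]))
bell_top [(0.56, [248.0, 202.0]), (0.46, [205.0, 187.0]), (0.43, [206.0, 236.0])]
shaft_grip [(0.52, [302.0, 192.0])]
hub_mouth [(0.81, [403.0, 208.0]), (0.7, [440.0, 281.0])]
shaft [(0.42, [301.0, 194.0])]
pulley [(0.9, [401.0, 212.0]), (0.57, [432.0, 279.0])]
stand [(0.81, [304.0, 196.0])]
{'time_s': 0.7, 'qpos': array([-6.54333497e+01,  1.83105449e+01,  8.96398208e+01, -2.10878990e-04,
        7.20445583e+01, -1.14648679e+00]), 'qvel': array([ 0.01419623,  0.10085998, -0.08523117, -0.04233296, -0.06408703,
        0.12294091]), 'effort': array([ 5.78273284e-04, -4.12228131e+01, -2.32192039e+01,  7.30569754e-02,
        3.75393208e-02,  9.28782640e-06]), 'ee_pos': array([ 249.46908176, -518.06881155,  213.9839494 ]), 'ee_rot': array([ 86.59020057,  89.99492013, -67.69659729]), 'force': array([ 0.12141509,  0.60855393, -0.67983913]), 'torque': array([ 0.0131083 ,  0.0472562 , -0.01590372]), 'gripper_width': 91.16320772816373}
```

View pics/s0.png

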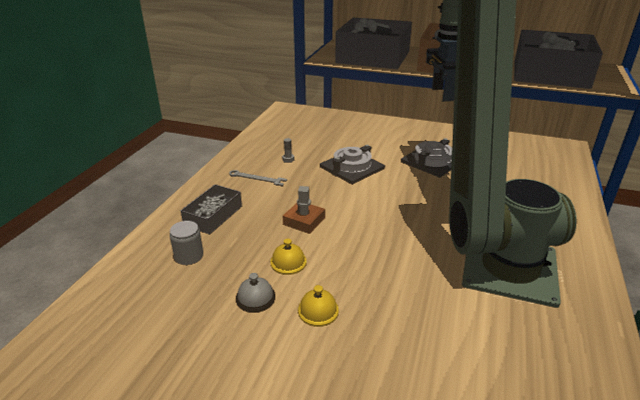

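View pics/t0.png

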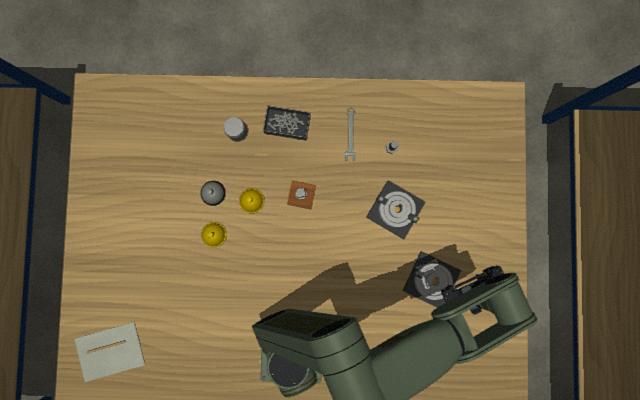

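Run:
```python
from h import *
import pickle
s,t=pickle.load(open("f0.pkl","rb"))
crop(s,220,360,225,330,"s_bell.png");crop(t,190,320,165,255,"t_bell.png")
crop(t,360,480,170,310,"t_pul.png");crop(s,310,470,120,200,"s_pul.png")
crop(s,270,340,175,235,"s_sh.png")
print("bell",atz(s,(254,276),68),"top",atz(t,(211,189),68))
print("bell Y",atz(s,(288,241),68),atz(s,(318,289),68))
print("grip",atz(s,(301,194),90),atz(t,(302,192),105), "stand",atz(s,(303,219),30),atz(t,(304,196),30))
for p in((403,208),(440,281),(397.5,209)):print("hub top",p,atz(t,p,60))
for p in((352,149),(431,147)):print("hub side",p,atz(s,p,60))
```

```text
bell [524.65043778 292.12636755  68.        ] top [536.25976795 279.77625714  68.        ]
bell Y [501.2299789  156.72110293  68.        ] [382.69150151 284.63836827  68.        ]
grip [532.15886106 -12.07173322  90.        ] [529.79328463 -26.3987926  105.        ] stand [518.3836036   12.96849968  30.        ] [522.67572013 -31.15490908  30.        ]
hub top (403, 208) [ 487.54929946 -363.68709041   60.        ]
hub top (440, 281) [ 249.08478115 -487.68785746   60.        ]
hub top (397.5, 209) [ 483.7893143  -345.38611109   60.        ]
hub side (352, 149) [ 489.94055007 -356.51123964   60.        ]
hub side (431, 147) [ 254.90541119 -450.91658511   60.        ]
```

View pics/s_bell.png

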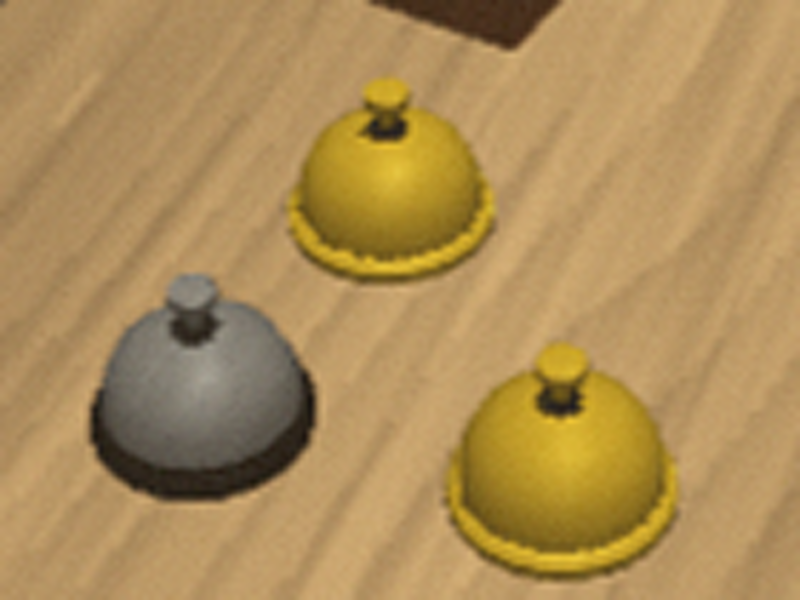

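View pics/t_bell.png

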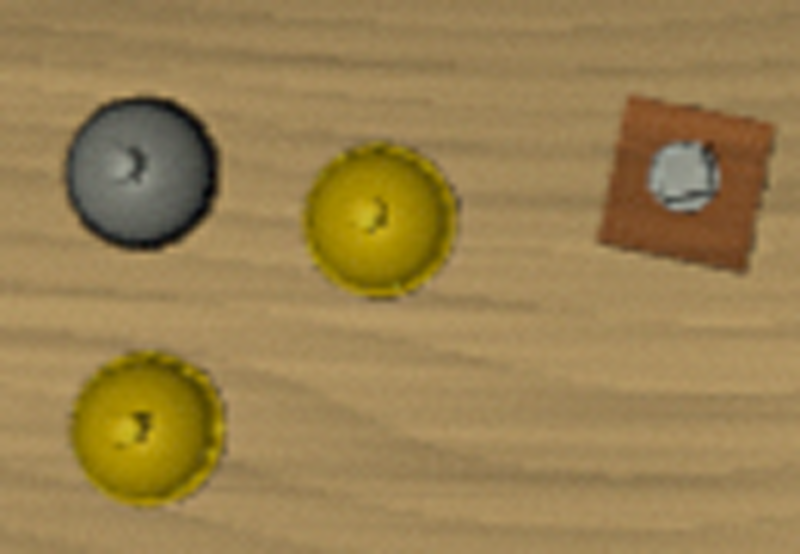

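View pics/t_pul.png

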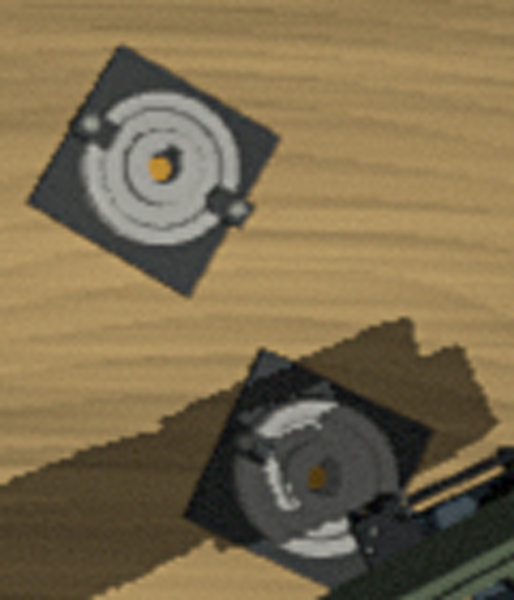

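View pics/s_pul.png

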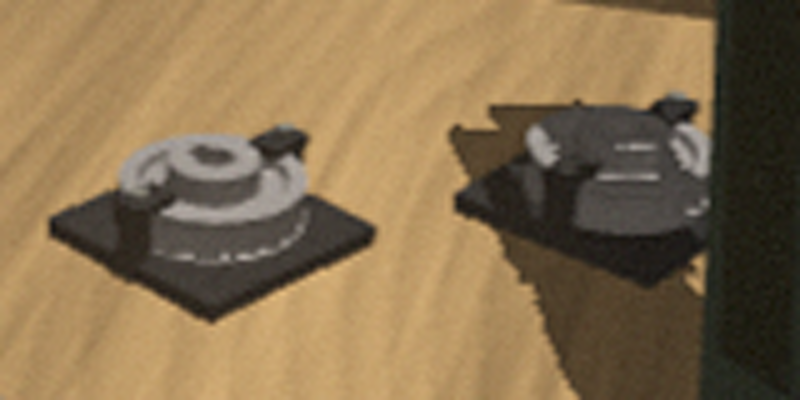

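View pics/s_sh.png

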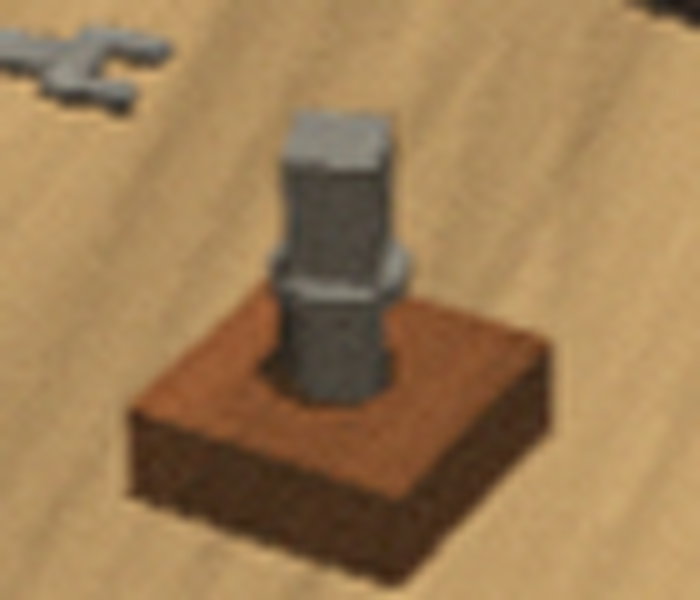

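```bash
cat >> h.py <<'E'
def cir(c,r,n=60,z=None):
    a=np.linspace(0,2*np.pi,n+1); return np.c_[c[0]+r*np.cos(a),c[1]+r*np.sin(a),np.full(n+1,c[2])]
def sq(c,h,yaw,z):
    a=yaw+np.pi/4+np.pi/2*np.arange(5); return np.c_[c[0]+h*2**.5*np.cos(a),c[1]+h*2**.5*np.sin(a),np.full(5,z)]
def over(f,curves,u0,u1,v0,v1,name,side=None):
    s=min(800/(u1-u0),600/(v1-v0)); im=cv2.resize(f["img"][v0:v1,u0:u1],None,fx=s,fy=s,interpolation=cv2.INTER_CUBIC)
    for k,P in enumerate(curves):
        q=(proj(f,P)-[u0,v0]+0.5)*s-0.5
        cv2.polylines(im,[np.round(q).astype(int).reshape(-1,1,2)],False,[(0,0,255),(0,255,0),(255,0,0),(255,0,255),(255,255,0)][k%5],1)
    cv2.imwrite("pics/"+name,im)
E
python3 - <<'E'
from h import *
import pickle
s,t=pickle.load(open("f0.pkl","rb"))
def cp(u0,v0,sc,c): return ((c[0]+.5)/sc-.5+u0,(c[1]+.5)/sc-.5+v0)
pt=cp(190,165,800/130,(127,164)); ps=cp(220,225,800/140,(192,286))
print("bell tri",tri(t,pt,s,ps),atz(t,pt,68),atz(s,ps,68))
# foot
pf=cp(190,165,800/130,(142,172)); print("foot top",atz(t,pf,3))
# hub
ph=cp(360,170,600/140,(161,168)); phs=cp(310,120,5,(212,152))
print("hub",tri(t,ph,s,phs),atz(t,ph,60),atz(s,phs,60))
# stand corners top z=30
for c in((628,95),(775,127),(746,272),(600,243)):print("st",atz(t,cp(190,165,800/130,c),30))
for c in((130,413),(400,497),(550,345)):print("st s",atz(s,cp(270,175,10,c),30))
for c in((130,495),(398,582),(548,432)):print("st s0",atz(s,cp(270,175,10,c),0))
# shaft head top
for c in((292,118),(388,118),(284,158),(388,170)):print("head s",atz(s,cp(270,175,10,c),105))
B=[530,285,68]; H=[487,-352,60]
over(s,[cir([B[0],B[1],0],44),cir(B,10)],220,360,225,330,"o1.png")
over(t,[cir([B[0],B[1],0],44),cir(B,10)],190,320,165,255,"o2.png")
over(s,[cir(H,30),cir(H,13),cir([H[0],H[1],46],60)],310,400,120,190,"o3.png")
over(t,[cir(H,30),cir(H,13),cir([H[0],H[1],46],60)],360,435,175,245,"o4.png")
E
```

```text
bell tri (array([530.0048101 , 283.61204995,  62.90398528]), np.float64(1.8724818182058753)) [528.7059606  282.10546724  68.        ] [528.14627933 288.80331234  68.        ]
foot top [529.76599758 287.96321925   3.        ]
hub (array([ 485.25581279, -343.46123196,   63.57565635]), np.float64(2.217353656773732)) [ 484.37847761 -344.32449173   60.        ] [ 488.0796407  -349.89170359   60.        ]
st [576.6366007   12.56264053  30.        ]
st [560.5503201  -69.66673626  30.        ]
st [479.49660656 -55.42550966  30.        ]
st [493.76108213  25.92961616  30.        ]
st s [574.78143058  17.18182023  30.        ]
st s [494.15975672  29.29653493  30.        ]
st s [479.43883263 -49.30890067  30.        ]
st s0 [577.57638705  13.69951883   0.        ]
st s0 [496.07967338  26.52794404   0.        ]
st s0 [480.29737748 -50.67963107   0.        ]
head s [542.2948042  -23.08326064 105.        ]
head s [518.51660843 -31.21600487 105.        ]
head s [537.21439952  -4.06245489 105.        ]
head s [509.80735579  -7.32160392 105.        ]
```

View pics/o1.png

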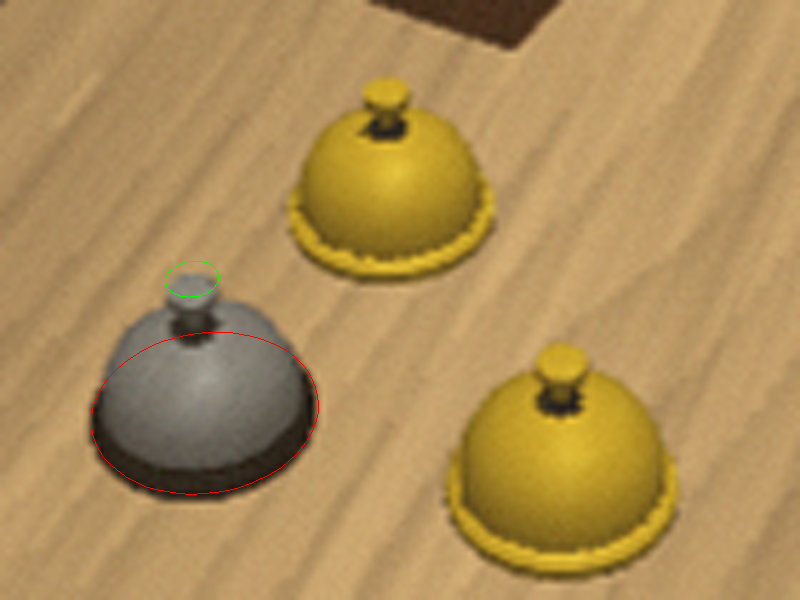

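View pics/o2.png

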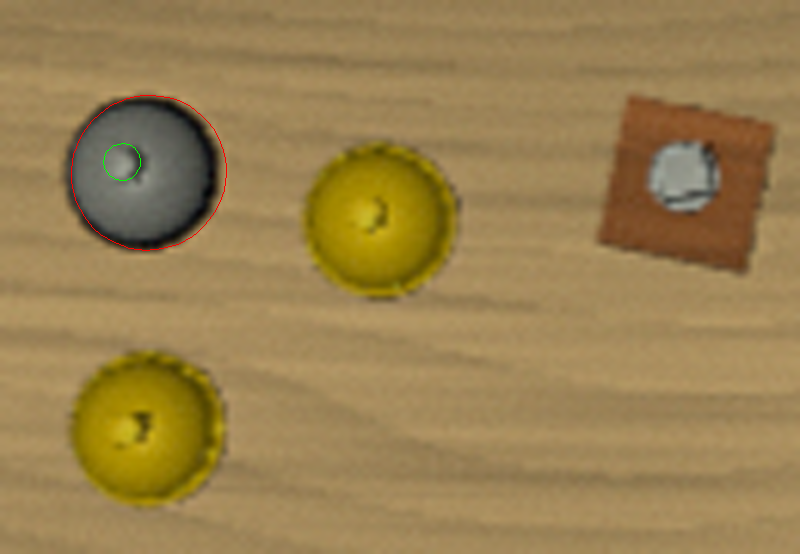

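View pics/o3.png

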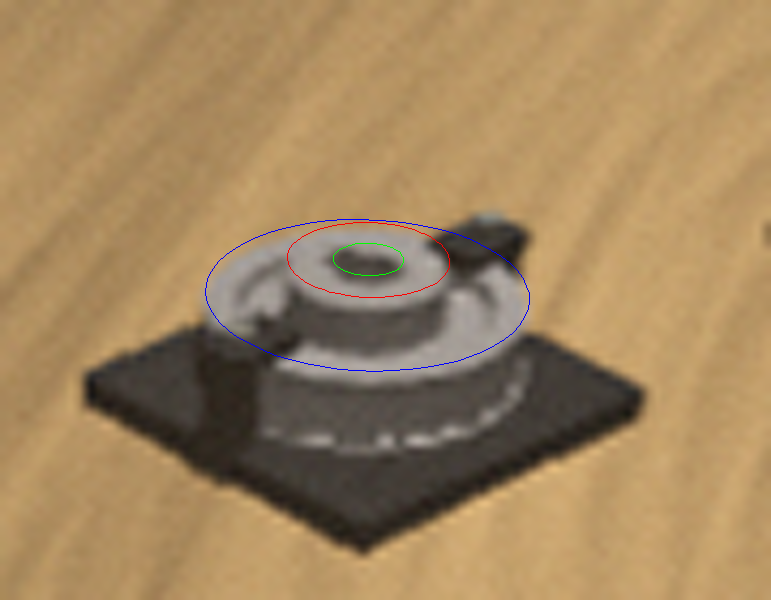

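View pics/o4.png

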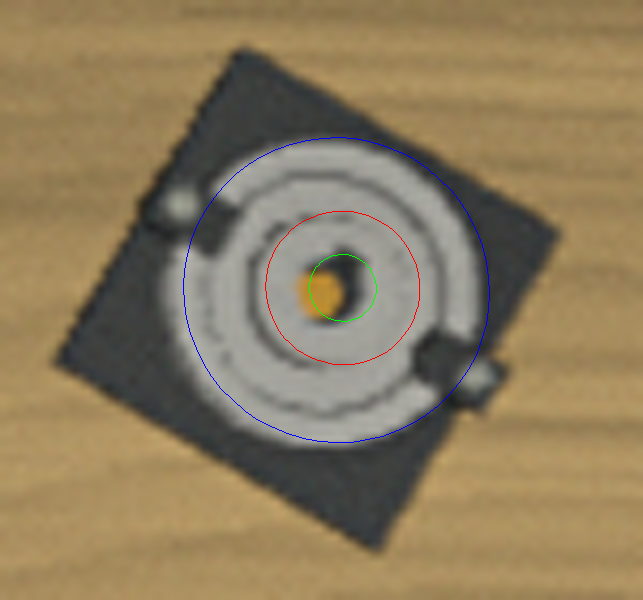

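```bash
cat > ba.py <<'E'
from h import *
import pickle
from scipy.optimize import least_squares
s,t=pickle.load(open("f0.pkl","rb"))
def cp(u0,v0,sc,c): return np.array(((c[0]+.5)/sc-.5+u0,(c[1]+.5)/sc-.5+v0))
T=lambda c:cp(190,165,800/130,c); S=lambda c:cp(270,175,10,c); PT=lambda c:cp(360,175,600/70,c); PS=lambda c:cp(310,120,600/70,c)
BS=lambda c:cp(220,225,800/140,c)
def adj(f,d):
    g=dict(f); 
    R,_=cv2.Rodrigues(np.array(f["rvec"],float)); dR,_=cv2.Rodrigues(np.array(d[:3])*0.003)
    g["rvec"]=cv2.Rodrigues(dR@R)[0]; g["tvec"]=np.array(f["tvec"],float).reshape(3)+np.array(d[3:])*2; return g
def corners(x,y,yaw,h):
    c,q=np.cos(yaw),np.sin(yaw)
    return {k:(x+h*(a*c-b*q),y+h*(a*q+b*c)) for k,(a,b) in dict(pp=(1,1),pm=(1,-1),mm=(-1,-1),mp=(-1,1)).items()}
def model(p):
    a=adj(t,p[0:6]); b=adj(s,p[6:12]); st=p[12:15]; pu=p[15:18]; tp=p[18]; be=p[19:21]
    C=corners(*st,42); Q=corners(*pu,75); P=lambda f,xy,z:proj(f,[[xy[0],xy[1],z]])[0]
    r=[]
    for k,c in dict(pp=(628,95),pm=(775,127),mm=(746,272),mp=(600,243)).items(): r.append(P(a,C[k],30)-T(c))
    for k,c in dict(pp=(130,413),mp=(400,497),mm=(550,345)).items(): r.append(P(b,C[k],30)-S(c))
    for k,c in dict(pp=(130,495),mp=(398,582),mm=(548,432)).items(): r.append(P(b,C[k],0)-S(c))
    for k,c in dict(pp=(243,47),pm=(560,233),mm=(378,550),mp=(55,362)).items(): r.append(P(a,Q[k],tp)-PT(c))
    for k,c in dict(pp=(85,378),mp=(362,535),mm=(642,393)).items(): r.append(P(b,Q[k],tp)-PS(c))
    for k,c in dict(pp=(85,400),mp=(362,552),mm=(642,412)).items(): r.append(P(b,Q[k],0)-PS(c))
    r.append(P(b,pu,60)-PS((369,268)));r.append(P(a,pu,46)-PT((321,292)));r.append(P(b,pu,46)-PS((368,307)))
    r.append(P(a,be,0)-T((142,172)));r.append(P(b,be,0)-BS((204,416)));r.append(P(b,be,68)-BS((192,287)))
    return r
def fun(p): return np.r_[np.ravel(model(p))/0.35,p[:12]]
p0=np.r_[np.zeros(12),527,-19,-.16,486,-347,-.54,10,529,286]
o=least_squares(fun,p0); p=o.x
if __name__=="__main__":
    print("cams",p[:12].round(2)); print("stand",p[12:15].round(2),"pul",p[15:18].round(3),"tp",p[18],"bell",p[19:])
    J=o.jac; cov=np.linalg.inv(J.T@J); print("sd",np.sqrt(np.diag(cov))[12:].round(2))
    print(np.array(model(p)).round(1).tolist())
    pickle.dump(p,open("ba.pkl","wb"))
    a=adj(t,p[0:6]); b=adj(s,p[6:12]); H=[p[15],p[16],60]; B=[p[19],p[20],68]
    yw=0.25; G=[p[12],p[13]]
    def key(H,yaw,z,r,w): 
        c,q=np.cos(yaw),np.sin(yaw); return np.array([[H[0]+u*c-v*q,H[1]+u*q+v*c,z] for u,v in((11,w),(r,w),(r,-w),(11,-w))])
    over(b,[cir(H,30),cir(H,13),cir([H[0],H[1],46],60),key(H,p[17],60,18,6.5)],310,400,120,190,"q3.png")
    over(a,[cir(H,30),cir(H,13),cir([H[0],H[1],46],60),key(H,p[17],60,18,6.5)],360,435,175,245,"q4.png")
    sh=[sq(G,13,yw,105),cir([G[0],G[1],67],19),cir([G[0],G[1],59],19),key(G,yw,56,16.5,5),key(G,yw,31,16.5,5)]
    over(b,sh,280,330,180,225,"q5.png"); over(a,sh,280,330,175,220,"q6.png")
    print("grip proj",proj(a,[[*G,90]]),proj(b,[[*G,90]]))
E
python3 ba.py
python3 - <<'E'
from h import *
from scipy.spatial.transform import Rotation as R
print(R.from_euler("xyz",sensors.state()["ee_rot"],degrees=True).as_matrix().round(3),sensors.state()["time_s"])
E
```

```text
cams [-0.49 -0.71 -0.09 -0.47  0.39  0.79  0.23  0.5  -0.5  -0.15  0.64  1.08]
stand [ 5.291e+02 -2.208e+01 -1.800e-01] pul [ 486.043 -349.004   -0.512] tp 9.444056890666307 bell [529.64439784 286.7458758 ]
sd [1.5  2.08 0.01 1.66 2.1  0.   0.89 1.72 2.12]
[[-0.1, -0.1], [0.0, -0.5], [-0.1, -0.0], [-0.5, -0.2], [-0.3, -0.6], [-0.1, 0.0], [0.3, -0.7], [0.2, 0.3], [0.2, 0.7], [0.5, -0.4], [-0.3, -0.3], [0.4, -0.1], [0.0, 0.5], [-0.1, 0.1], [-0.4, 0.2], [0.0, -0.2], [0.5, 0.1], [-0.4, 0.2], [-0.1, 0.4], [0.3, 0.5], [-0.2, -0.0], [0.4, 0.1], [-0.2, -0.7], [0.3, 0.4], [-0.0, 0.2], [-0.3, -0.1]]
grip proj [[300.53875997 192.79097549]] [[303.3167176  193.00596075]]
[[ 0.     0.434 -0.901]
 [-0.    -0.901 -0.434]
 [-1.     0.     0.   ]] 0.7
```

```bash
cd pics; python3 -c "
import cv2,numpy as np
a=[cv2.resize(cv2.imread(f'q{i}.png'),(400,300) if i>4 else (400,300)) for i in (3,4,5,6)]
cv2.imwrite('qq.png',np.vstack([np.hstack(a[:2]),np.hstack(a[2:])]))"
```

```text
(no output)
```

View pics/qq.png

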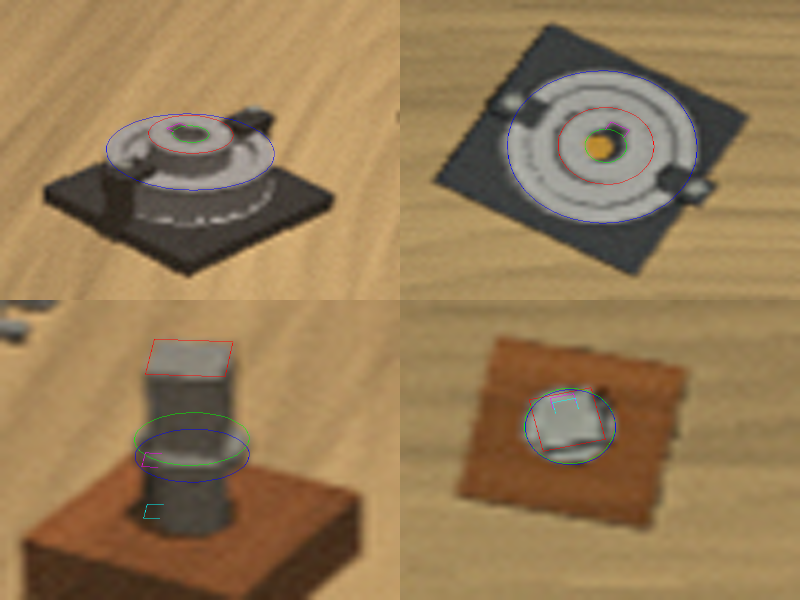

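View pics/q5.png

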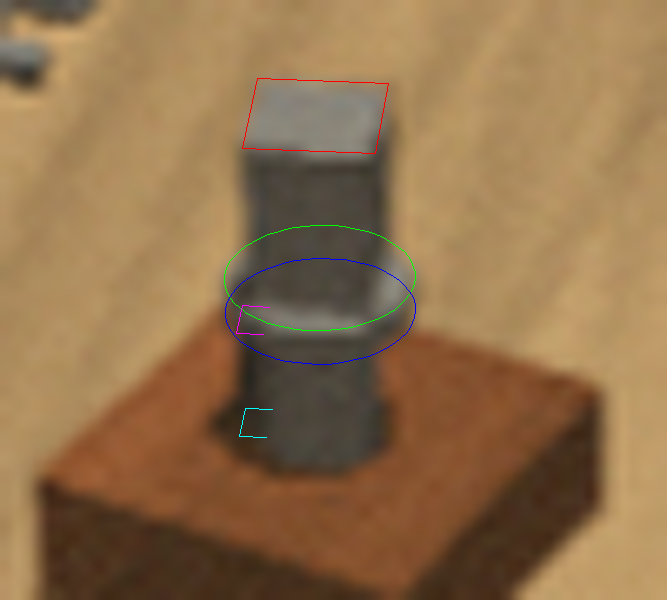

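View pics/q6.png

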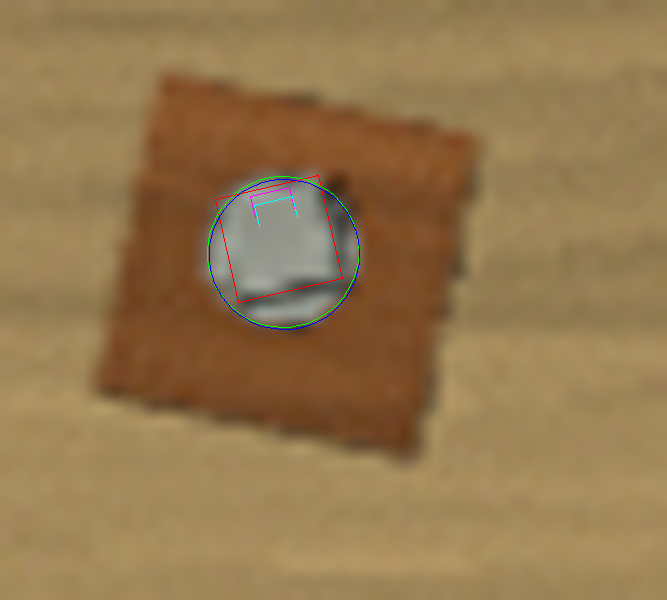

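Emit:
play_rows --pt "0.0036 0.0103 0 0.017 0" --pt "0.012 0.0345 0 0.058 0" --pt "0.024 0.069 0 0.116 0" --pt "0.036 0.1035 0 0.174 0" --pt "0.048 0.138 0 0.232 0" --pt "0.06 0.1725 0 0.29 0" --pt "0.072 0.207 0 0.348 0" --pt "0.084 0.2415 0 0.406 0" --squeeze 30

```text
time_s: 1.37
ee_pos: [333.5, -274.1, 214.1]
ee_rot: [150.1, 90.0, 19.3]
force: [0.8, 0.6, -0.2]
gripper_width: 40.5
```

Emit:
play_rows --pt "0.012 0.0345 0 0.058 0" --pt "0.024 0.069 0 0.116 0" --pt "0.036 0.1035 0 0.174 0" --pt "0.048 0.138 0 0.232 0" --pt "0.06 0.1725 0 0.29 0" --pt "0.072 0.207 0 0.348 0" --pt "0.084 0.2415 0 0.406 0" --pt "0.096 0.276 0 0.464 0"

```text
time_s: 2.03
ee_pos: [429.1, 1.7, 214.2]
ee_rot: [117.0, 90.0, 12.8]
force: [-0.2, 0.2, 0.2]
gripper_width: 0.5
```

Emit:
play_rows --pt "0.012 0.0345 -0.005 0.06 0" --pt "0.024 0.069 -0.015 0.12 0" --pt "0.036 0.1035 -0.026 0.18 0" --pt "0.048 0.138 -0.037 0.24 0" --pt "0.06 0.1725 -0.048 0.3 0" --pt "0.072 0.207 -0.06 0.36 0" --pt "0.083 0.239 -0.07 0.42 0" --pt "0.092 0.265 -0.08 0.48 0"

```text
time_s: 2.7
ee_pos: [521.2, 267.3, 133.4]
ee_rot: [162.0, 90.0, 85.3]
force: [-0.2, -0.7, -0.1]
gripper_width: -0.3
```

Emit:
play_rows --pt "0.005 0.014 -0.01 0.003 0" --pt "0.008 0.022 -0.025 0.003 0" --pt "0.008 0.022 -0.035 0.003 0" --pt "0.008 0.022 -0.04 0.003 0" --pt "0.008 0.022 -0.043 0.003 0" --pt "0.008 0.022 -0.044 0.003 0" --pt "0.008 0.022 -0.044 0.003 0" --pt "0.008 0.022 -0.044 0.003 0"

```text
time_s: 3.37
ee_pos: [529.8, 285.9, 90.9]
ee_rot: [101.4, 89.9, 24.6]
force: [-0.0, -0.4, 0.9]
gripper_width: 0.5
```

Run:
```python
from ba import *
from scipy.spatial.transform import Rotation as R
st=sensors.state(); m=R.from_euler("xyz",st["ee_rot"],degrees=True).as_matrix(); print(st["ee_pos"],np.degrees(np.arctan2(m[1,1],m[0,1])),st["force"],st["time_s"])
b=grab_frame("side");a=grab_frame("top");pickle.dump((b,a),open("f1.pkl","wb"))
p=pickle.load(open("ba.pkl","rb"));A=adj(a,p[:6]);Bc=adj(b,p[6:12]);B=[p[19],p[20],68]
over(Bc,[cir(B,10),np.array([st["ee_pos"],st["ee_pos"]+[0,0,40]])],220,300,225,310,"b1.png");over(A,[cir(B,10),np.array([st["ee_pos"],st["ee_pos"]+[0,0,40]])],180,260,160,220,"b2.png")
```

```text
[529.84093775 285.94518374  90.85746845] 13.178170671245585 [-0.0032805  -0.40425673  0.87586738] 3.3667
```

View pics/b1.png

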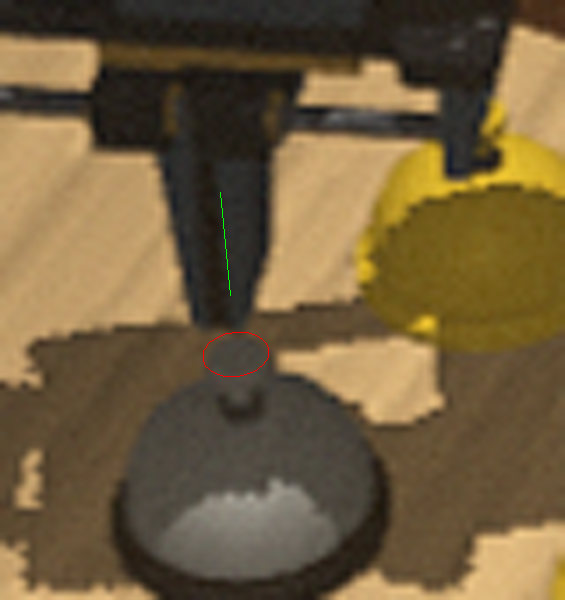

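View pics/b2.png

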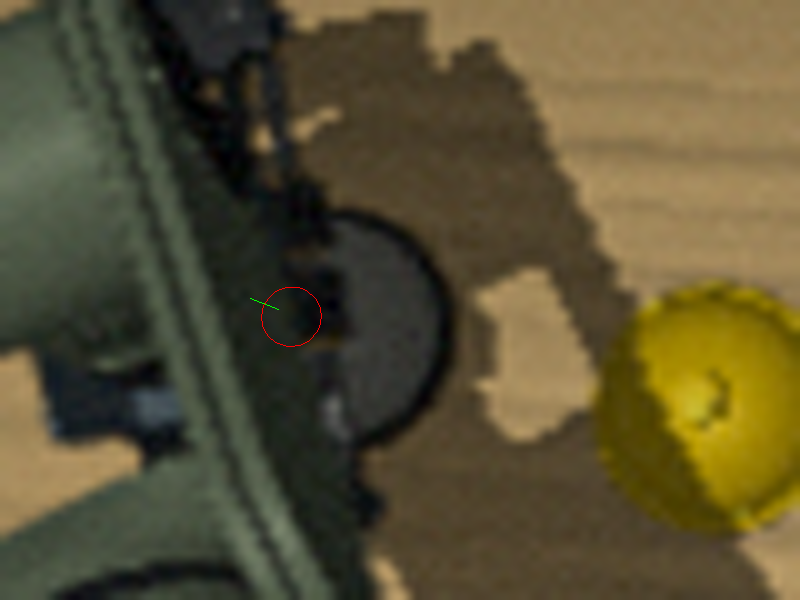

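Emit:
play_rows --pt "0 0 -0.006 0 0" --pt "0 0 -0.014 0 0" --pt "0 0 -0.02 0 0" --pt "0 0 -0.023 0 0" --pt "0 0 -0.026 0 0" --pt "0 0 -0.028 0 0" --pt "0 0 -0.029 0 0" --pt "0 0 -0.029 0 0"

```text
time_s: 4.13
ee_pos: [529.0, 286.2, 61.0]
ee_rot: [-70.2, 89.9, -147.0]
force: [-2.4, -1.3, 4.3]
gripper_width: 0.6
```

Contact with 4.3 N at 7 mm of travel, matching the spring. Pressing to the stop, then releasing.

Emit:
play_rows --pt "0 0 -0.001 0 0" --pt "0 0 -0.002 0 0" --pt "0 0 -0.002 0 0" --pt "0 0 -0.002 0 0" --pt "0 0 -0.0025 0 0" --pt "0 0 -0.0025 0 0" --pt "0 0 -0.0025 0 0" --pt "0 0 -0.0025 0 0"

```text
time_s: 4.8
ee_pos: [529.1, 286.2, 60.1]
ee_rot: [73.8, 90.0, -3.0]
force: [-5.2, -3.0, 13.1]
gripper_width: 0.5
```

Emit:
play_rows --pt "0 0 0.008 0 0" --pt "0 0 0.022 0 0" --pt "0 0 0.04 0 0" --pt "0 0 0.06 0 0" --pt "0 -0.012 0.078 0 0.3" --pt "0 -0.035 0.09 0 0.6" --pt "0 -0.07 0.092 0 0.8" --pt "0 -0.105 0.092 0 0.8"

```text
time_s: 5.47
ee_pos: [530.7, 181.5, 151.7]
ee_rot: [95.3, 89.7, 18.7]
force: [0.3, -0.8, -0.9]
gripper_width: 24.0
```

Run:
```python
from ba import *
b=grab_frame("side");a=grab_frame("top")
crop(b,220,360,200,330,"b3.png");crop(a,180,330,150,260,"b4.png")
st=sensors.state();print(st["ee_pos"],st["time_s"])
```

```text
[529.69341472 177.73686157 150.71319549] 5.5667
```

View pics/b3.png

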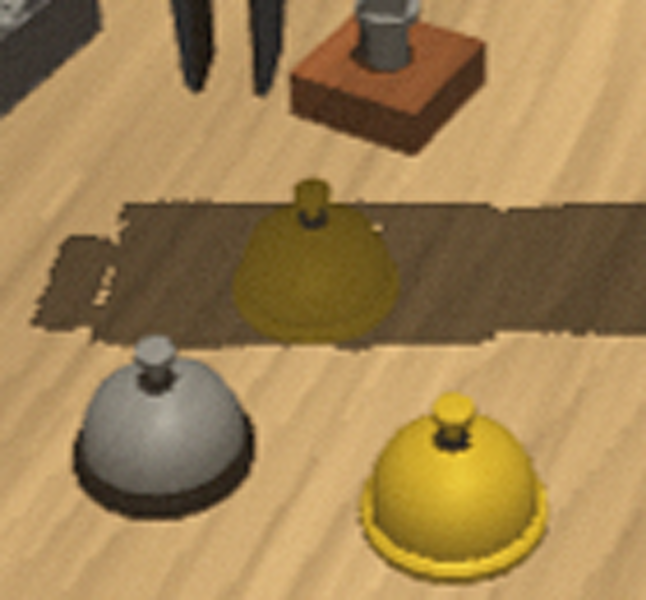

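Emit:
play_rows --pt "0 -0.032 0 0 1" --pt "0 -0.068 0 0 1" --pt "0 -0.104 0 0 1" --pt "0 -0.14 0 0 1" --pt "0 -0.17 -0.006 0 1" --pt "0 -0.19 -0.012 0 1" --pt "0 -0.2 -0.018 0 1" --pt "0 -0.2035 -0.02 0 1"

```text
time_s: 6.23
ee_pos: [529.5, -22.8, 129.4]
ee_rot: [-133.4, 90.0, 149.7]
force: [-0.7, 0.6, -0.6]
gripper_width: 85.8
```

Emit:
play_rows --pt "0 0 0 0 1" --pt "0 0 -0.004 0 1" --pt "0 0 -0.012 0 1" --pt "0 0 -0.02 0 1" --pt "0 0 -0.028 0 1" --pt "0 0 -0.036 0 1" --pt "0 0 -0.04 0 1" --pt "0 0 -0.04 0 1"

```text
time_s: 6.9
ee_pos: [528.6, -21.8, 89.1]
ee_rot: [-107.9, 89.8, 175.4]
force: [-0.7, 0.2, 0.2]
gripper_width: 91.4
```

Run:
```python
from ba import *
b=grab_frame("side");a=grab_frame("top")
st=sensors.state();e=st["ee_pos"];print(e,st["time_s"],st["gripper_width"],st["force"])
p=pickle.load(open("ba.pkl","rb"));A=adj(a,p[:6]);Bc=adj(b,p[6:12])
c,q=np.cos(.23),np.sin(.23)
def fing(z): # pads inner faces, width 32
    return [np.array([[e[0]+s*45.5*c-w*q,e[1]+s*45.5*q+w*c,z] for w in(-16,16)]) for s in(-1,1)]
cv=fing(e[2])+[sq(p[12:14],13,.23,105)]
over(Bc,cv,265,345,165,230,"c1.png");over(A,cv,260,340,165,225,"c2.png")
```

```text
[529.54058987 -22.01672256  90.31576438] 7.0 91.12402631915376 [-0.77958284  0.95990567  0.17498367]
```

View pics/c1.png

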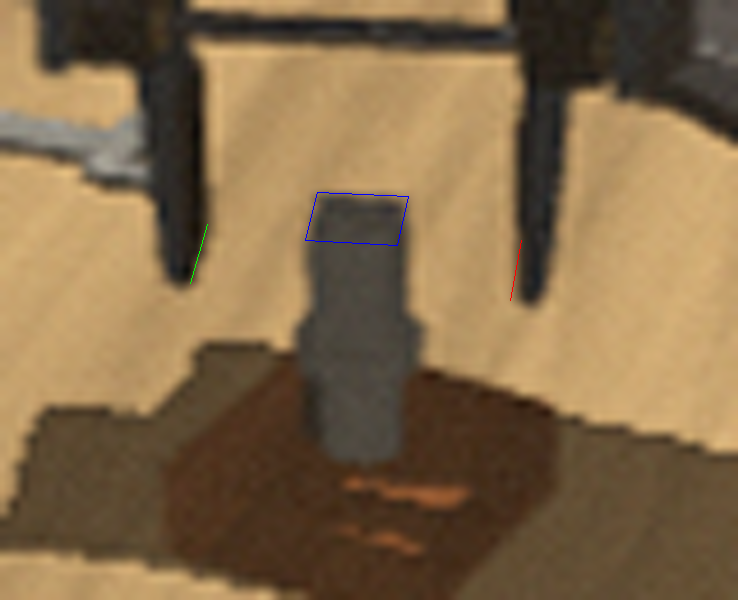

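View pics/c2.png

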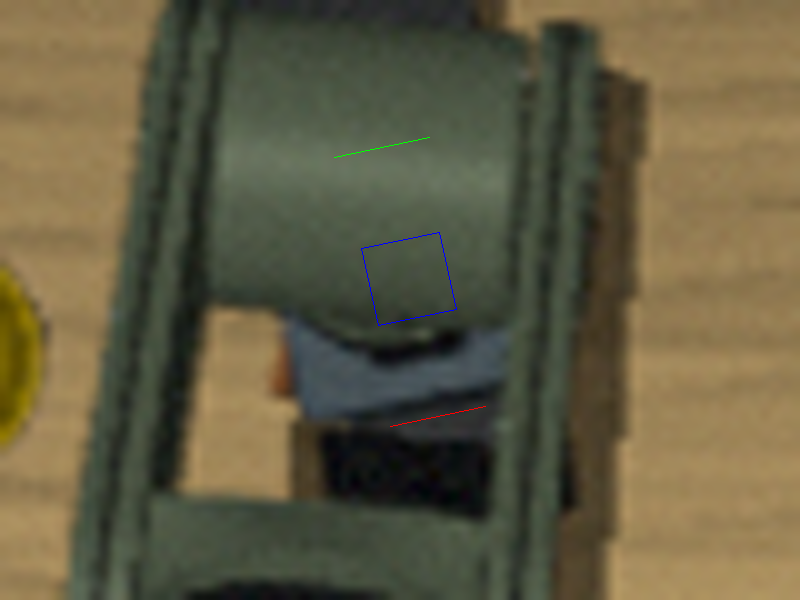

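Emit:
play_rows --pt "0 0 -0.005 0 1" --pt "0 0 -0.012 0 1" --pt "0 0 -0.017 0 1" --pt "0 0 -0.018 0 1" --pt "0 0 -0.018 0 0.7" --pt "0 0 -0.018 0 0.4" --pt "0 0 -0.018 0 0.2" --pt "0 0 -0.018 0 0.1" --squeeze 15

```text
time_s: 7.67
ee_pos: [529.7, -22.1, 72.7]
ee_rot: [74.8, 90.0, -1.9]
force: [0.3, 0.6, -0.7]
gripper_width: 67.6
```

Emit:
play_rows --pt "0 0 0 0 0" --pt "0 0 0 0 0" --pt "0 0 0 0 0" --pt "0 0 0 0 0" --pt "0 0 0 0 0" --pt "0 0 0 0 0" --pt "0 0 0 0 0" --pt "0 0 0 0 0"

```text
time_s: 8.33
ee_pos: [529.5, -22.1, 72.5]
ee_rot: [91.7, 90.0, 14.9]
force: [-0.1, -0.4, -0.4]
gripper_width: 25.9
```

Emit:
play_rows --pt "0 0 0 0 0" --pt "0 0 0 0 0" --pt "0 0 0 0 0" --pt "0 0 0.004 0 0" --pt "0 0 0.012 0 0" --pt "0 0 0.024 0 0" --pt "0 0 0.04 0 0" --pt "0 0 0.055 0 0" --squeeze 50

```text
time_s: 9.0
ee_pos: [528.9, -22.0, 128.1]
ee_rot: [-107.4, 89.9, 175.9]
force: [0.1, -0.0, -2.9]
gripper_width: 25.7
```

Emit:
play_rows --pt "-0.001 -0.008 0.016 -0.02 0" --pt "-0.004 -0.03 0.024 -0.07 0" --pt "-0.008 -0.06 0.025 -0.14 0" --pt "-0.0125 -0.094 0.025 -0.22 0" --pt "-0.017 -0.128 0.025 -0.3 0" --pt "-0.0215 -0.162 0.025 -0.38 0" --pt "-0.026 -0.196 0.025 -0.46 0" --pt "-0.0305 -0.23 0.025 -0.54 0"

```text
time_s: 9.67
ee_pos: [498.1, -253.4, 152.8]
ee_rot: [-109.2, 90.0, 142.9]
force: [0.5, -0.2, -3.4]
gripper_width: 25.7
```

Emit:
play_rows --pt "-0.0045 -0.034 0 -0.07 0" --pt "-0.0085 -0.064 0 -0.13 0" --pt "-0.0115 -0.084 0 -0.18 0" --pt "-0.013 -0.097 0 -0.202 0" --pt "-0.013 -0.097 0 -0.202 0" --pt "-0.013 -0.097 0 -0.202 0" --pt "-0.013 -0.097 0 -0.202 0" --pt "-0.013 -0.097 0 -0.202 0"

```text
time_s: 10.33
ee_pos: [486.1, -347.6, 152.5]
ee_rot: [-131.3, 90.0, 109.5]
force: [1.0, -0.2, -3.2]
gripper_width: 25.6
```

```bash
cat > look.py <<'E'
from ba import *
import sys
from scipy.spatial.transform import Rotation as R
n=sys.argv[1]
b=grab_frame("side");a=grab_frame("top");pickle.dump((b,a),open("f_%s.pkl"%n,"wb"))
st=sensors.state();e=st["ee_pos"];m=R.from_euler("xyz",st["ee_rot"],degrees=True).as_matrix();y=np.arctan2(m[1,1],m[0,1])
print(e,"jawyaw",y,"t",st["time_s"],"w",st["gripper_width"],"F",st["force"].round(2),"T",st["torque"].round(3),"tooltilt",m[:,0].round(4))
p=pickle.load(open("ba.pkl","rb"));A=adj(a,p[:6]);Bc=adj(b,p[6:12])
H=[p[15],p[16],60]
if abs(y-p[17])>1.5: y+=np.pi
T=e[2]+18-75  # nose tip z (TCP was 72.5 with tip at 15)
T=e[2]-57.5
cv=[cir(H,30),cir(H,13),cir([e[0],e[1],T+16],12),cir([e[0],e[1],T+44],19),sq(e[:2],13,y,T+90)]
over(Bc,cv,315,395,110,180,n+"_s.png");over(Bc,[],315,395,110,180,n+"_sr.png");over(A,cv,360,440,170,240,n+"_t.png")
E
python3 look.py d1
```

```text
[ 486.24228351 -347.85255185  152.61068207] jawyaw -0.50924205066641 t 10.4333 w 25.73468239825643 F [-0.18 -0.07 -3.27] T [-0.036 -0.07   0.002] tooltilt [-0.e+00  3.e-04 -1.e+00]
```

View pics/d1_s.png

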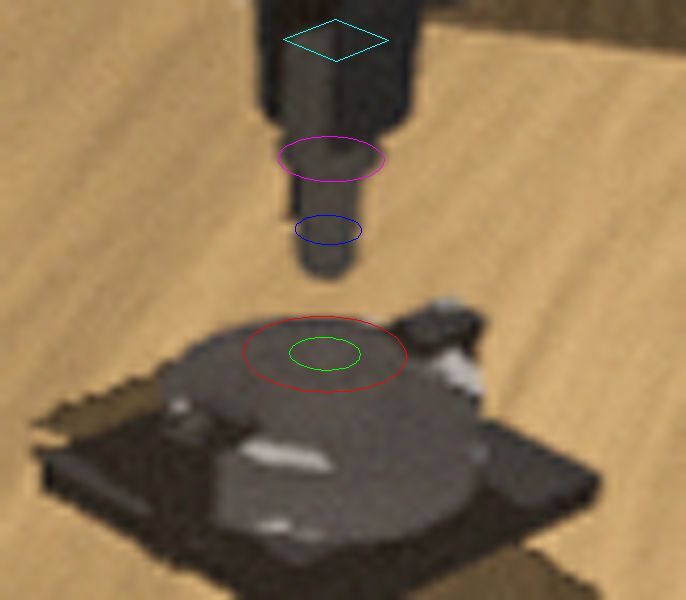

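View pics/d1_sr.png

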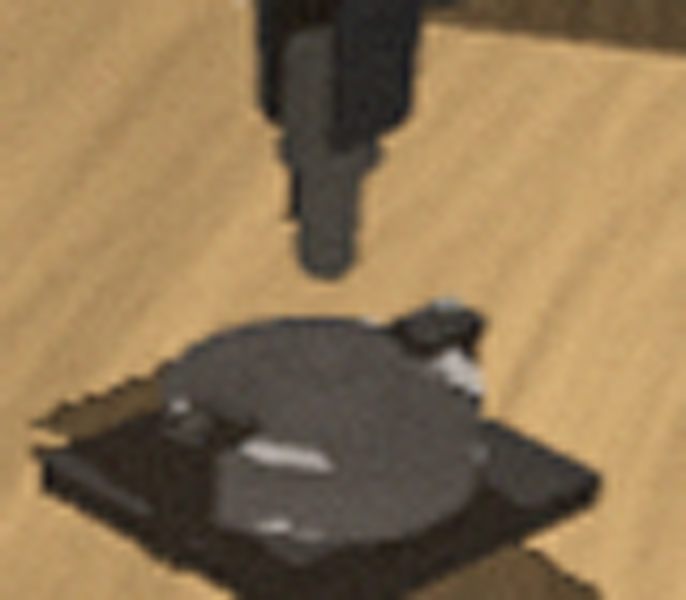

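View pics/d1_t.png

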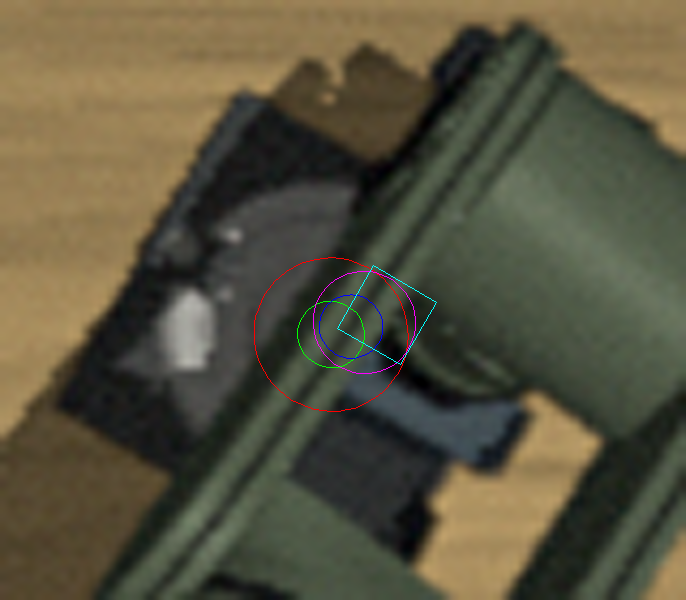

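Emit:
play_rows --pt "0 0 -0.006 0 0" --pt "0 0 -0.016 0 0" --pt "0 0 -0.024 0 0" --pt "0 0 -0.03 0 0" --pt "0 0 -0.034 0 0" --pt "0 0 -0.036 0 0" --pt "0 0 -0.038 0 0" --pt "0 0 -0.039 0 0"

```text
time_s: 11.1
ee_pos: [486.0, -349.2, 113.3]
ee_rot: [81.6, 90.0, -37.7]
force: [-0.4, -0.2, -3.5]
gripper_width: 26.1
```

Emit:
play_rows --pt "0 0 -0.001 0 0" --pt "0 0 -0.002 0 0" --pt "0 0 -0.003 0 0" --pt "0 0 -0.004 0 0" --pt "0 0 -0.005 0 0" --pt "0 0 -0.006 0 0" --pt "0 0 -0.006 0 0" --pt "0 0 -0.006 0 0"

```text
time_s: 11.77
ee_pos: [486.0, -349.0, 107.4]
ee_rot: [-69.5, 90.0, 171.2]
force: [0.2, -0.0, -3.4]
gripper_width: 25.7
```

Emit:
play_rows --pt "0 0 -0.001 0 0" --pt "0 0 -0.002 0 0" --pt "0 0 -0.003 0 0" --pt "0 0 -0.004 0 0" --pt "0 0 -0.005 0 0" --pt "0 0 -0.006 0 0" --pt "0 0 -0.007 0 0" --pt "0 0 -0.008 0 0"

```text
time_s: 12.43
ee_pos: [486.0, -349.1, 99.4]
ee_rot: [82.3, 90.0, -37.0]
force: [-0.7, -0.6, -2.8]
gripper_width: 25.8
```

Emit:
play_rows --pt "0 0 -0.001 0 0" --pt "0 0 -0.002 0 0" --pt "0 0 -0.003 0 0" --pt "0 0 -0.004 0 0" --pt "0 0 -0.005 0 0" --pt "0 0 -0.006 0 0" --pt "0 0 -0.007 0 0" --pt "0 0 -0.007 0 0"

```text
time_s: 13.1
ee_pos: [485.9, -349.0, 92.2]
ee_rot: [-99.2, 90.0, 141.5]
force: [-0.4, 1.2, -4.4]
gripper_width: 25.7
```

Key is 9 mm into the keyway with no resistance. Continuing onto the ejector (expected contact at TCP z≈85.5).

Emit:
play_rows --pt "0 0 -0.001 0 0" --pt "0 0 -0.003 0 0" --pt "0 0 -0.005 0 0" --pt "0 0 -0.006 0 0" --pt "0 0 -0.007 0 0" --pt "0 0 -0.008 0 0" --pt "0 0 -0.009 0 0" --pt "0 0 -0.009 0 0"

```text
time_s: 13.77
ee_pos: [485.9, -349.0, 83.9]
ee_rot: [64.5, 90.0, -54.8]
force: [-1.1, 1.8, 2.6]
gripper_width: 25.9
```

Emit:
play_rows --pt "0 0 -0.001 0 0" --pt "0 0 -0.002 0 0" --pt "0 0 -0.003 0 0" --pt "0 0 -0.004 0 0" --pt "0 0 -0.005 0 0" --pt "0 0 -0.006 0 0" --pt "0 0 -0.007 0 0" --pt "0 0 -0.008 0 0"

```text
time_s: 14.43
ee_pos: [485.9, -349.1, 75.7]
ee_rot: [61.0, 90.0, -58.3]
force: [-3.1, 1.4, 5.8]
gripper_width: 25.7
```

Emit:
play_rows --pt "0 0 -0.0005 0 0" --pt "0 0 -0.001 0 0" --pt "0 0 -0.0015 0 0" --pt "0 0 -0.002 0 0" --pt "0 0 -0.0025 0 0" --pt "0 0 -0.003 0 0" --pt "0 0 -0.0035 0 0" --pt "0 0 -0.0035 0 0" --squeeze 60

```text
time_s: 15.1
ee_pos: [486.0, -349.1, 73.5]
ee_rot: [83.9, 90.0, -35.4]
force: [-3.7, 3.0, 11.7]
gripper_width: 25.7
```

```bash
python3 look.py e1
```

```text
[ 485.97865434 -349.05537764   73.47416897] jawyaw -0.5109372876499265 t 15.2 w 25.512774134556658 F [-4.17  2.95 13.58] T [0.723 0.924 0.018] tooltilt [ 5.e-04 -4.e-04 -1.e+00]
```

View pics/e1_s.png

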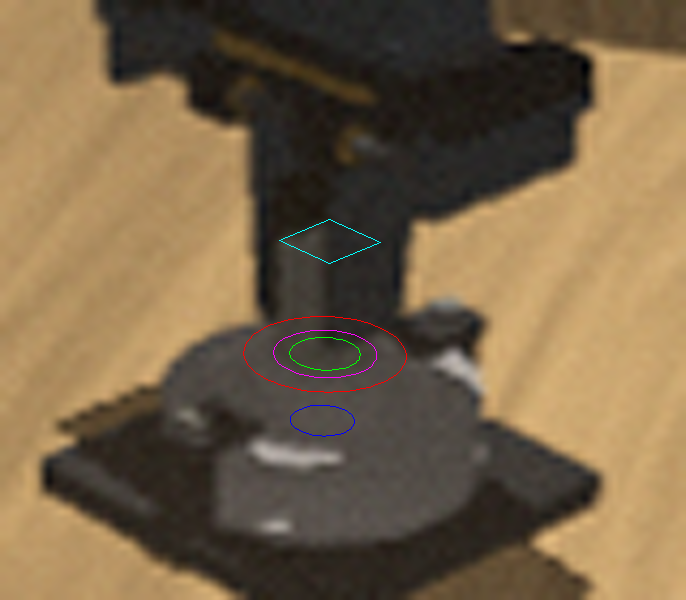

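View pics/e1_sr.png

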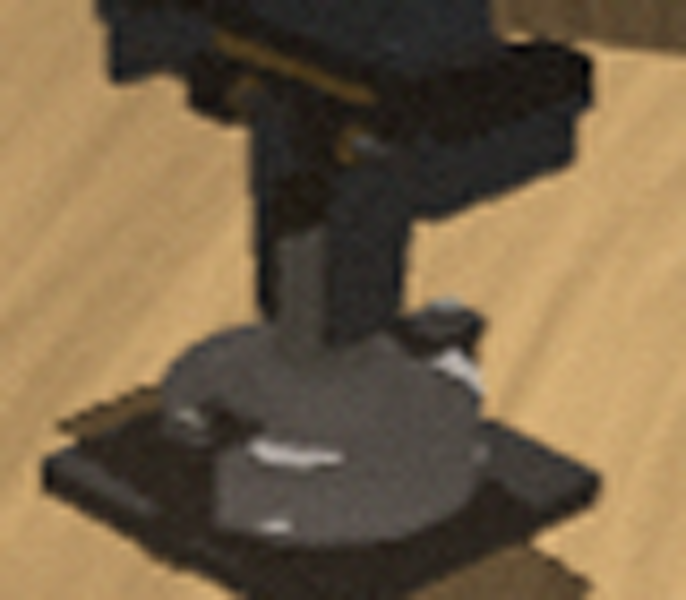

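Emit:
play_rows --pt "-0.0003 0.0002 -0.0003 0 0" --pt "-0.0006 0.0004 -0.0006 0 0" --pt "-0.0006 0.0004 -0.001 0 0" --pt "-0.0006 0.0004 -0.0014 0 0" --pt "-0.0006 0.0004 -0.0018 0 0" --pt "-0.0006 0.0004 -0.002 0 0" --pt "-0.0006 0.0004 -0.002 0 0" --pt "-0.0006 0.0004 -0.002 0 0"

```text
time_s: 15.87
ee_pos: [486.0, -349.1, 73.4]
ee_rot: [82.7, 89.8, -36.6]
force: [-6.4, 4.0, 22.0]
gripper_width: 25.6
```

Emit:
play_rows --pt "0 0 0 0 0" --pt "0 0 0 0 0" --pt "0 0 0 0 0" --pt "0 0 0 0 0" --pt "0 0 0 0 0" --pt "0 0 0 0 0" --pt "0 0 0 0 0" --pt "0 0 0 0 0"

```text
time_s: 16.53
ee_pos: [486.0, -349.1, 73.5]
ee_rot: [83.3, 89.8, -36.0]
force: [-5.2, 4.2, 21.3]
gripper_width: 25.8
```

Emit:
play_rows --pt "-0.0003 0.0002 0 0 0" --pt "-0.0006 0.0004 0 0 0" --pt "-0.001 0.0007 0 0 0" --pt "-0.001 0.0007 0 0 0" --pt "-0.001 0.0007 0 0 0" --pt "-0.001 0.0007 0 0 0" --pt "-0.001 0.0007 0 0 0" --pt "-0.001 0.0007 0 0 0"

```text
time_s: 17.2
ee_pos: [485.9, -349.0, 73.5]
ee_rot: [83.5, 89.7, -35.7]
force: [-2.4, 1.9, 20.2]
gripper_width: 25.5
```

```bash
python3 look.py e2
python3 - <<'E'
from h import *
import pickle
b,a=pickle.load(open("f_e2.pkl","rb"))
crop(b,330,385,130,170,"e2_c.png")
print([(d["conf"],d["point"]) for d in finder.spot_point(b,"shaft_grip")])
cv2.imwrite("pics/e2_full.png",b["img"])
E
```

```text
[ 485.93006412 -349.03200203   73.49197229] jawyaw -0.5110752488168667 t 17.3 w 25.955444476650207 F [-3.33  2.6  19.85] T [ 0.784  1.001 -0.074] tooltilt [ 0.0045 -0.0032 -1.    ]
[(0.47, [352.5, 144.6])]
```

View pics/e2_c.png

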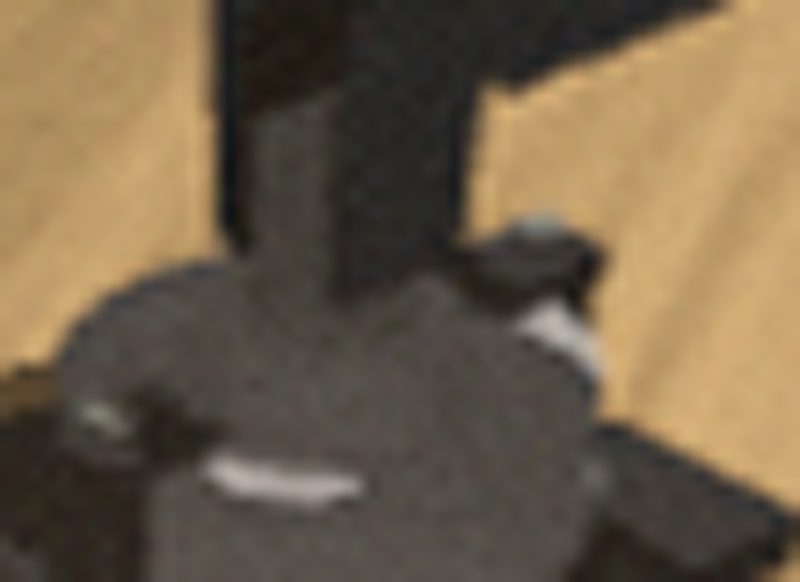

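View pics/e2_full.png

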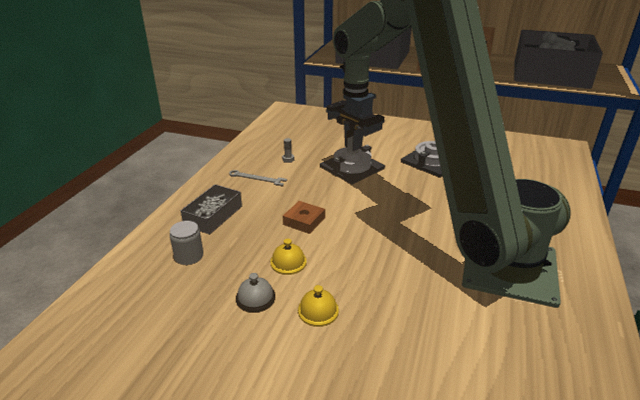

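Emit:
play_rows --pt "0.0004 -0.0003 0.0002 0 0" --pt "0.0008 -0.0006 0.0004 0 0" --pt "0.0012 -0.0008 0.0006 0 0" --pt "0.0012 -0.0008 0.0007 0 0" --pt "0.0012 -0.0008 0.0007 0 0" --pt "0.0012 -0.0008 0.0007 0 0" --pt "0.0012 -0.0008 0.0007 0 0" --pt "0.0012 -0.0008 0.0007 0 0"

```text
time_s: 18.02
ee_pos: [486.0, -349.1, 73.5]
ee_rot: [81.9, 89.9, -37.4]
force: [-5.8, 3.6, 18.6]
gripper_width: 25.4
```

```bash
python3 look.py e3
```

```text
[ 486.01811787 -349.09165821   73.46715336] jawyaw -0.5109717804781712 t 18.1167 w 25.394847737101042 F [-5.13  3.15 17.56] T [0.818 1.146 0.008] tooltilt [ 0.0019 -0.0014 -1.    ]
```

Run:
```python
from h import *
print(job_done())
st=sensors.state();print(st["ee_pos"],st["force"],st["time_s"])
```

```text
the job is handed in; nothing more can be done
None
the job is handed in; nothing more can be done
```

The job is handed in at about 18 s of the 58 s allowed. The arm is still holding the shaft pushed into the pulley. No verdict is reported.

- **Bell:** I pressed the steel bell's plunger to its stop. The tip was at z = 60.1 mm and the force reached 13 N, more than the 5 N spring gives. A picture taken after I lifted off showed the plunger back up. The two yellow bells were not touched.
- **Shaft:** I gripped it by its ±x flats, lifted it out of the block, and turned it −0.74 rad on the way to the pulley farthest to the left (side view near column 352, row 160). The key went into the keyway without any searching.
- **Pushing home:** The ejector spring showed up in the force where expected. The tip then stopped at z = 73.47 mm, against 73.5 mm expected for fully home. It stayed there as the push rose to about 25 N, so I take the collar to be on the hub.
- **Final hold:** The last reading was about 18 N up on the tool, roughly 10 N more than the spring needs. The grip was set to 60 N, and the tool leaned by about 0.14°.

Two checks were less certain:
- A side force of about 6 N remained. An attempt to reduce it increased the lean, so I put most of it back.
- The last close-up is in shadow and only roughly confirms the collar on the hub. That it is home rests on the height and force readings.

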